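# Feel the die gap with a taper gauge

## Task

Pick the taper gauge (the one with the flat rectangular handle) out of the orange block and slide its blade straight down into the gap between the two upright steel plates of the fixture until it drags snugly against both, without forcing it. Keep holding it upright and still at that depth: the job finishes while you are holding the gauge, so do not let go. Leave the other gauges and parts where they are.

Things in the scene. Friction and masses are not known exactly. Their poses are not given: they have to be found in the camera images.
- gauge: Taper gauge, steel, about 0.12 kg, the only one with a rectangular handle: 20 (x) x 34 (y) x 48 (z) mm. Origin at the centre of the handle's underside, z up the handle, x through the blade's thickness. It stands upright in one pocket of the orange block, the handle's underside on the block's top, x along the block's x. Grip the handle across its 20 mm.
- tip (a point): Centre of the blade's lower end, 78 mm below the gauge's origin. The blade is flat, 20 mm wide (y), and tapers evenly and symmetrically from 9 mm thick (x) at the handle to 3 mm here.
- caddy: Fixed orange plastic block 70 (x) x 200 (y) x 88 (z) mm, origin at the centre of its underside; three pockets 14 (x) x 24 (y) mm, 83 mm deep, at y = -65, 0, +65 mm, each holding one gauge (which is where changes).
- fixture: Fixed dark steel base plate 210 (x) x 94 (y) x 12 mm on the bench, origin at its underside. On it a carriage with both upright plates floats freely along x (0.4 N of friction, 8 mm either side, starts up to 5 mm off), so the plates centre themselves on a blade that enters a little off the middle.
- solid_plate: Upright steel plate on the carriage's -x side, 16 (x) x 64 (y) mm, top edge rounded (radius 8 mm) and 107 mm above the bench; a low clamp behind it reaches 62 mm. Origin at bench level, in the plane of the gap-side face.
- edge_solid (a point): Point on the solid plate's gap-side face, mid-width, at the height of the plate's top (107 mm above the bench). Its x points across the gap to the sprung plate, y along the gap, z up.
- sprung_plate: The opposite plate, same size and rounded top, on four springs against a block (94 mm high). It yields up to 6 mm along +x at 6 N per mm. At rest the gap is 3.8 to 6.4 mm, different each time, parallel, over 78 mm deep. The pinch grows 0.46 N per mm of depth past first touch; snug is 2 to 7 N on each plate. Pushing down takes 1 to 1.5 times that: aim for about 4 to 5 N.
- edge_sprung (a point): Point on the sprung plate's gap-side face, mid-width, at the height of the plate's top. The gap's middle lies midway between this and edge_solid. As the tops are rounded, the blade first touches about 8 mm below this height.
- plug_tall: Other gauge, not needed: round handle 24 mm across, 45 mm tall on a 33 mm flange, standing in another pocket of the block. Origin at the flange's underside.
- plug_short: Other gauge, not needed: round handle 30 mm across, 24 mm tall on a 33 mm flange, in another pocket. Origin at the flange's underside.
- bush: Loose flanged steel bush 42 mm tall, flange 38 mm across, on the bench; not needed. Origin at its underside.
- die_plate: Loose drilled steel plate 75 x 100 x 18 mm on the bench; not needed. Origin at its underside.
Mind the look-alikes: they are no part of the job. Leave any brown look-alike of the gauge alone. There is more than one size of the fixture; the job needs the largest.

How it is judged:
By the outcome, as a careful person would: the job done as asked, in the order asked, and still so for the second after the job is handed in, while the arm keeps its last pose, push and grip.
It also fails if it takes over 40 s, if anything falls off the work surface, if the arm or the gripper's body presses on something with over 40 N, if the wrist force passes 120 N, or if a joint passes its speed limit or range.

## Robot

A 6-joint arm with a two-finger parallel gripper is mounted at the origin on the work surface. World frame = base frame: x ahead of the robot, y to its left, z up, the work surface at z = 0. Lengths are in m, angles in rad, forces in N, time in s.
With the tool pointing down it reaches from about 0.325 to 0.775 m from the base axis. Payload 5.5 kg.
Tool frame: the origin (TCP) lies between the finger pads; the fingertips stand 22 mm ahead of it and the grasp point (between the pads) lies 3 mm ahead of it; z points along the fingers, y is the line along which they close (so a half turn about z gives the same grasp; the last joint's range is limited). The gripper opens to 88 mm and grips with 3 to 60 N. Pads are 20 mm wide; open, the fingers measure 115 mm over their backs; the gripper's body (75 mm by 178 mm) begins 61 mm behind the grasp point.
Start: joints at [1.209, 0.091, 1.231, -0, 1.82, -0.057], TCP at [0.18, 0.572, 0.245] pointing down, gripper open.
Joint ranges: [-2.87, 2.87], [-0.86, 2.18], [0.17, 2.46], [-1.51, 4.65], [0.06, 2.69], [-2.65, 2.65]. Speed limits (rad/s): [2.57, 2.57, 3.01, 3.14, 3.14, 3.14].

## Interface

Orientations are given as a unit quaternion [w, x, y, z].
In Python, from workcell import env gives the robot as it stands.
- The arm moves only by the tool send_rows, never from a script. Its argument "plan" is a list of rows, each a list of 7 numbers: the opening, from 0 (shut) to 1 (fully open), then the shift along the tool's x, y, z in m, then the turn, a rotation vector about the tool's x, y, z in degrees. In form: [[fingers, tx, ty, tz, ax, ay, az], ...]. A call has 1 to 20 rows; each row is the pose to reach, as a shift and turn from the pose commanded when the call began, along the tool's axes at that moment; what a row does not reach only later rows make up. A row lasts 1/12 s, in which the tool goes at most 41.7 mm and 7.16 degrees, less where a joint would pass 70% of its speed; a pose out of reach is approached as far as the arm can. A call with a gripper value outside its range is refused whole. The fingers move at their own pace and stop on an object; "newtons" is the grip in N (left out, the last holds). Time passes only in rows, so rows that repeat a pose let the fingers close. It gives the time, the measured TCP pose, the force, the opening and the grip force at its end, in the units of the state.
- env.get_state(): the state, without advancing time (a new reading comes with each control period).
- env.grab_frame(name): name is "scene" or "side" or "wrist"; returns a dict with "color" (480x640x3 uint8, red, green, blue), "mtx" (3x3 intrinsics, pixels), "T" (4x4, takes a point from camera to world coordinates). Camera axes: x right, y up, looking along -z (the intrinsics and any distortion apply to the point x, -y, -z); pixel columns grow to the right and rows downward; lengths in m; the calibration is good to about 2 mm. A picture is of the moment at which its call begins. There is no depth.
- env.sign_off(): hands the job in; it is judged then, once.
The state is a dict: "time_s": time; "joint_positions": joint angles; "dq": joint speeds; "effort": joint torques, N m; "position": TCP position; "tcp_rot": TCP orientation; "ft_force": force on the tool from outside, world axes, zero at the start; "ft_torque": the same for the moment, N m; "width": finger opening in m; "grasp_force": force on a finger pad.
Only numpy, scipy, OpenCV 4.12 (cv2) and the standard library are available. Lean on these libraries where they do the work, as an engineer would, in place of code of your own. Each camera call takes 0.05 s, during which the arm holds its last target. There are 200 camera calls.

## Working session

There is one attempt and no reset: what is moved stays moved. The work goes in short steps, Python scripts to look and compute and a tool call to move; the robot and the scene stay as the last step left them, time stands still between calls to the robot, and variables do not carry over. Pictures are saved under pics/ and viewed, at most 10 in all, crops included, and the job is handed in when it is done.

Besides the shell and the picture viewer there is one more tool, called after "Emit:" as a command line: name --pt "numbers of a row" for each row, then --argument value for the rest. send_rows: Moves the arm, as the interface text tells. Its arguments: {"type":"object","properties":{"plan":{"type":"array","items":{"type":"array","items":{"type":"number"}}},"newtons":{"type":"number"}},"required":["plan"]}

```bash
mkdir -p pics; ls
cat > h.py <<'E'
import numpy as np, cv2
from workcell import env
def ray(f,u,v):
    K=f["mtx"];T=f["T"];d=np.linalg.inv(K)@[u,v,1];d=T[:3,:3]@[d[0],-d[1],-d[2]]
    return T[:3,3],d
def onz(f,u,v,z):
    o,d=ray(f,u,v);return o+d*(z-o[2])/d[2]
def proj(f,p):
    T=f["T"];q=T[:3,:3].T@(np.asarray(p)-T[:3,3]);w=f["mtx"]@[q[0],-q[1],-q[2]];return w[:2]/w[2]
def tri(f1,p1,f2,p2):
    A=np.zeros((3,3));b=np.zeros(3)
    for f,p in((f1,p1),(f2,p2)):
        o,d=ray(f,*p);d=d/np.linalg.norm(d);M=np.eye(3)-np.outer(d,d);A+=M;b+=M@o
    return np.linalg.solve(A,b)
E
python3 - <<'E'
from h import *
import pickle
F={}
for n in("scene","side","wrist"):
    f=env.grab_frame(n);F[n]=f;cv2.imwrite(f"pics/{n}0.png",f["color"][:,:,::-1])
    print(n,[k for k in f],np.round(f["mtx"],1).tolist(),np.round(f["T"],3).tolist())
pickle.dump(F,open("F0.pkl","wb"))
print(env.get_state())
E
```

```text
pics
scene ['color', 'mtx', 'T'] [[526.6, 0.0, 322.9], [0.0, 526.6, 247.2], [0.0, 0.0, 1.0]] [[-0.745, -0.542, 0.388, 0.957], [0.667, -0.606, 0.434, 0.465], [-0.0, 0.582, 0.813, 0.924], [0.0, 0.0, 0.0, 1.0]]
side ['color', 'mtx', 'T'] [[522.8, 0.0, 314.6], [0.0, 522.8, 244.7], [0.0, 0.0, 1.0]] [[0.857, 0.407, -0.317, 0.267], [-0.516, 0.681, -0.52, -0.467], [0.004, 0.609, 0.793, 0.806], [0.0, 0.0, 0.0, 1.0]]
wrist ['color', 'mtx', 'T'] [[372.6, 0.0, 324.3], [0.0, 372.6, 238.9], [0.0, 0.0, 1.0]] [[0.3, -0.919, -0.256, 0.109], [0.954, 0.289, 0.082, 0.594], [-0.001, -0.269, 0.963, 0.383], [0.0, 0.0, 0.0, 1.0]]
{'time_s': 0.15, 'joint_positions': array([ 1.20929255e+00,  9.16545190e-02,  1.23161296e+00,  9.53541290e-07,
        1.81979751e+00, -5.66808637e-02]), 'dq': array([-0.00055149, -0.00261663, -0.0047495 ,  0.0004081 ,  0.00079669,
       -0.00072741]), 'effort': array([ 1.50463795e-03, -4.47048068e+01, -4.06903803e+01,  6.98677520e-02,
        2.75908556e-02, -1.04157657e-04]), 'position': array([0.17999554, 0.57215936, 0.24378332]), 'tcp_rot': array([-1.53259580e-04,  1.51821917e-01,  9.88407590e-01, -7.20036119e-04]), 'ft_force': array([ 0.35997602,  1.14297371, -0.88126107]), 'ft_torque': array([-0.00713745,  0.0476536 , -0.0069106 ]), 'grasp_force': 0.0, 'width': 0.08810325134615636}
```

View pics/scene0.png

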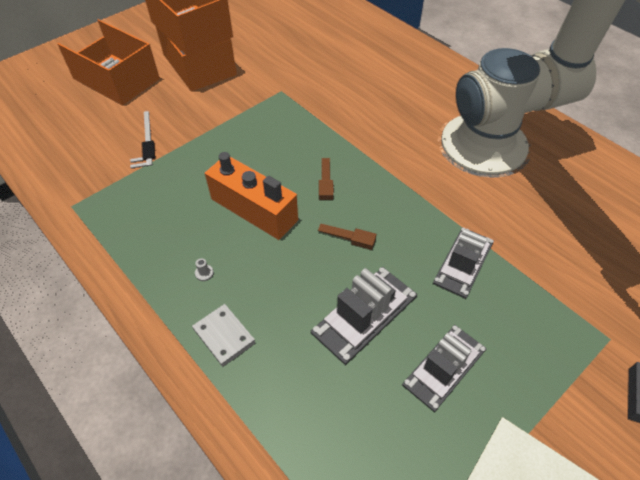

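View pics/side0.png

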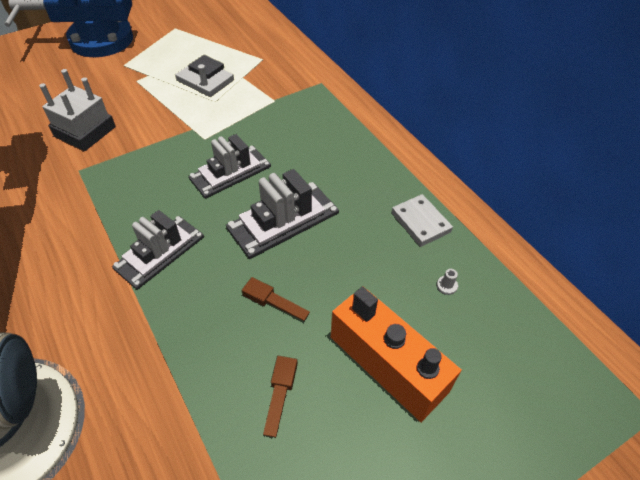

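Scene: gauge (dark rectangular handle) at about (272,187) on the block, large fixture at about (365,310). Side: gauge handle at (365,303), large fixture at (282,210), plates' gap around (288,197). Next, a mosaic of close-ups.

Run:
```python
from h import *
import pickle
F=pickle.load(open("F0.pkl","rb"))
def crop(n,x,y,w,h): return cv2.resize(F[n]["color"][y:y+h,x:x+w,::-1],(400,300),interpolation=cv2.INTER_CUBIC)
m=np.vstack([np.hstack([crop("scene",200,145,100,75),crop("scene",310,260,112,84)]),np.hstack([crop("side",325,280,140,105),crop("side",225,165,120,90)])])
cv2.imwrite("pics/m.png",m)
for n,(u,v) in(("scene",(273,184)),("side",(365,298))):print(n,onz(F[n],u,v,.136))
print(tri(F["scene"],(273,184),F["side"],(365,298)))
for n in F:
    f=F[n];hsv=cv2.cvtColor(f["color"],cv2.COLOR_RGB2HSV)
```

```text
scene [ 0.55122956 -0.1391258   0.136     ]
side [ 0.54714724 -0.15316028  0.136     ]
[ 0.54870363 -0.14753615  0.12721099]
```

View pics/m.png

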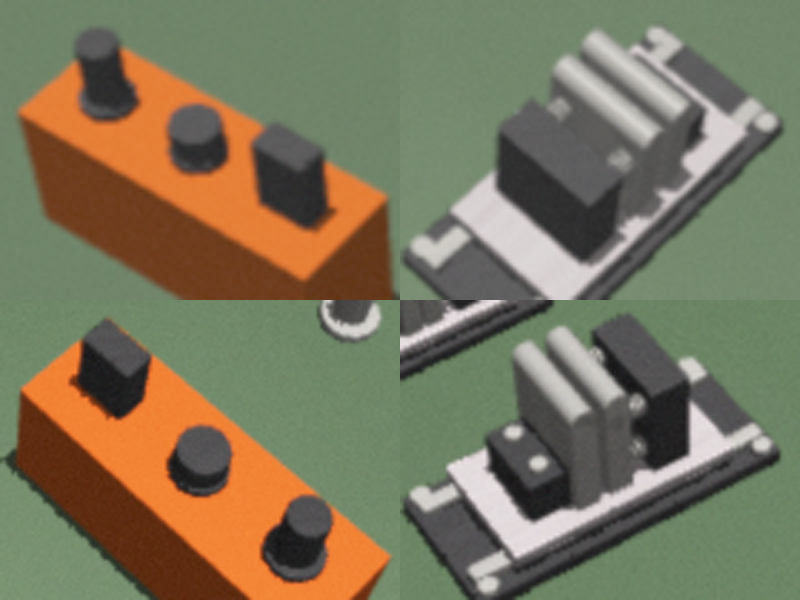

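Mosaic: gauge handle top centre ≈ scene (272.5,181) / side (365.6,296). The large fixture has the solid plate (low clamp) on the side away from the tall spring block, and both ridges are clear in each view.

Run:
```python
from h import *
import pickle
F=pickle.load(open("F0.pkl","rb"))
S,D=F["scene"],F["side"]
sc=lambda x,y:(200+x/4,145+y/4); sf=lambda x,y:(310+(x-400)/3.571,260+y/3.571)
dc=lambda x,y:(325+x/2.857,280+(y-300)/2.857); df=lambda x,y:(225+(x-400)/3.333,165+(y-300)/3.333)
print("handle",tri(S,sc(290,143),D,dc(116,346)),onz(S,*sc(290,143),.136),onz(D,*dc(116,346),.136))
for f,ps in((S,[sc(20,112),sc(388,198),sc(305,280)]),(D,[dc(22,390),dc(112,318),dc(388,555)])):
    P=[onz(f,*p,.088) for p in ps];print(np.round(P,4).tolist());
    for i,j in((0,1),(1,2),(0,2)):
        d=P[j]-P[i];print(np.linalg.norm(d),np.degrees(np.arctan2(d[1],d[0])))
for f,ps in((S,[sf(560,62),sf(655,135),sf(595,38),sf(690,105)]),(D,[df(560,333),df(625,395),df(522,348),df(585,415)])):
    P=[onz(f,*p,.107) for p in ps];print("fix sprung a,b solid a,b",np.round(P,4).tolist(),np.mean(P,0))
    for i,j in((0,1),(2,3)):
        d=P[j]-P[i];print(np.linalg.norm(d),np.degrees(np.arctan2(d[1],d[0])))
    print(np.linalg.norm((P[0]+P[1]-P[2]-P[3])/2))
```

```text
handle [ 0.54802598 -0.14899975  0.1352106 ] [ 0.54644553 -0.14672139  0.136     ] [ 0.54981244 -0.15086782  0.136     ]
[[0.6164, -0.2996, 0.088], [0.5075, -0.119, 0.088], [0.5749, -0.1049, 0.088]]
0.21086622023168963 121.10572787259329
0.06884730348485375 11.851590194149463
0.19907265007999583 102.04951788133548
[[0.5095, -0.1251, 0.088], [0.5788, -0.1115, 0.088], [0.6186, -0.3036, 0.088]]
0.07062343282687567 11.043088132133965
0.19618217992476916 -78.2789936227077
0.20929159761082286 -58.559427524252946
fix sprung a,b solid a,b [[0.5687, 0.1187, 0.107], [0.5632, 0.1815, 0.107], [0.545, 0.1202, 0.107], [0.5375, 0.1811, 0.107]] [0.55359519 0.15038432 0.107     ]
0.06303242621058962 95.00273954473239
0.061305985199218586 96.99641765546818
0.024674317118145175
fix sprung a,b solid a,b [[0.564, 0.1723, 0.107], [0.572, 0.1122, 0.107], [0.5402, 0.1728, 0.107], [0.5461, 0.1104, 0.107]] [0.55557824 0.1419429  0.107     ]
0.06064996390164398 -82.4943876295269
0.06264174798406381 -84.63032167169257
0.024849298670894332
```

Emit:
send_rows --pt "1 -0.486 -0.296 0 0 0 66.5" --pt "1 -0.486 -0.296 0 0 0 66.5" --pt "1 -0.486 -0.296 0 0 0 66.5" --pt "1 -0.486 -0.296 0 0 0 66.5" --pt "1 -0.486 -0.296 0 0 0 66.5" --pt "1 -0.486 -0.296 0 0 0 66.5" --pt "1 -0.486 -0.296 0 0 0 66.5" --pt "1 -0.486 -0.296 0 0 0 66.5" --pt "1 -0.486 -0.296 0 0 0 66.5" --pt "1 -0.486 -0.296 0 0 0 66.5" --pt "1 -0.486 -0.296 0 0 0 66.5" --pt "1 -0.486 -0.296 0 0 0 66.5" --pt "1 -0.486 -0.296 0 0 0 66.5" --pt "1 -0.486 -0.296 0 0 0 66.5" --pt "1 -0.486 -0.296 0 0 0 66.5" --pt "1 -0.486 -0.296 0 0 0 66.5" --pt "1 -0.486 -0.296 0 0 0 66.5" --pt "1 -0.486 -0.296 0 0 0 66.5"

```text
time_s: 1.65
position: [0.5542, 0.1453, 0.2448]
tcp_rot: [-0.0, 0.668, 0.744, 0.0]
ft_force: [-0.0, -0.0, 0.2]
width: 0.0881
grasp_force: 0.0
```

Run:
```python
from h import *
import pickle
f=env.grab_frame("wrist");pickle.dump(f,open("W1.pkl","wb"));s=env.get_state();print(s["time_s"],s["position"],s["tcp_rot"],s["dq"].round(3),s["ft_force"]);print(f["T"].round(3).tolist(),proj(f,(.5545,.146,.107)))
u,v=proj(f,(.5545,.146,.107)).astype(int)
cv2.imwrite("pics/w1.png",cv2.resize(f["color"][max(v-75,0):v+75,u-100:u+100,::-1],(800,600),interpolation=cv2.INTER_CUBIC));print(u-100,max(v-75,0))
```

```text
1.7 [0.55411567 0.14543965 0.24487239] [-7.00310506e-05  6.68177627e-01  7.44001759e-01  1.89934621e-04] [ 0.002 -0.004  0.001 -0.001 -0.002 -0.003] [-0.78582152  0.09467936 -0.39584457]
[[0.994, -0.102, -0.029, 0.545], [0.106, 0.958, 0.266, 0.218], [0.0, -0.268, 0.963, 0.384], [0.0, 0.0, 0.0, 1.0]] [325.9202172  233.16358952]
225 158
```

View pics/w1.png

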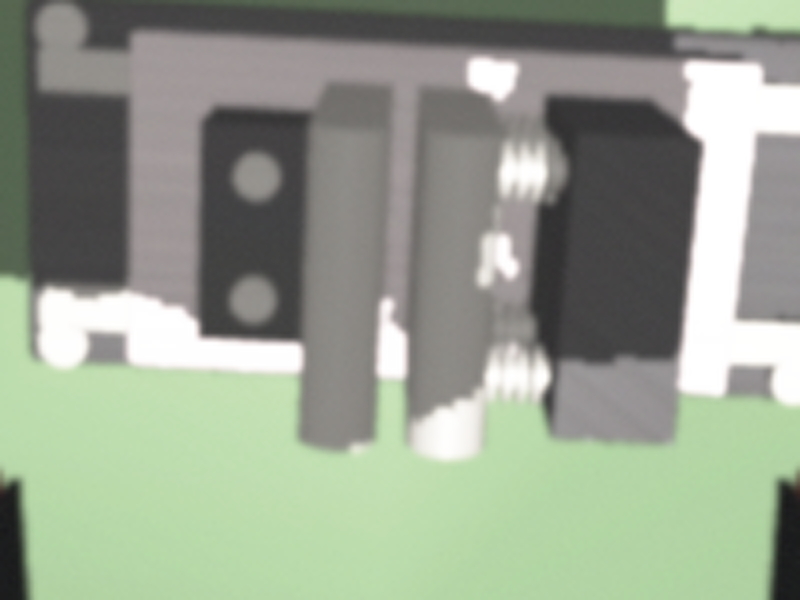

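Wrist view of the fixture: the gap runs from crop (404,130) to (392,440), i.e. full-image columns ≈326 to 323, with the solid plate on the left and the sprung plate on the right.

Run:
```python
from h import *
import pickle
f=pickle.load(open("W1.pkl","rb"))
g=lambda x,y,z:onz(f,225+x/4,158+y/4,z)
a,b=g(404,130,.101),g(391.5,442,.101);print(a,b,(a+b)/2,np.degrees(np.arctan2(*(a-b)[1::-1])))
for r in(160,200,240,280):  print(g(400,r,.101))
for (x1,x2) in((390,418),(375,408)): print(np.linalg.norm(g(x1,300,.1)-g(x2,300,.1)))
# outer edges lines
for p,q in(((318,130),(300,435)),((388,130),(374,440)),((418,130),(408,440)),((497,130),(485,440))):
    d=g(*p,.1)-g(*q,.1);print(np.degrees(np.arctan2(d[1],d[0])),g(*p,.1),np.linalg.norm(d))
```

```text
[0.55114958 0.17778509 0.101     ] [0.55542048 0.1149248  0.101     ] [0.55328503 0.14635494 0.101     ] 93.88685197722009
[0.55100748 0.17199268 0.101     ]
[0.55183662 0.16428003 0.101     ]
[0.55267795 0.15645397 0.101     ]
[0.55353174 0.148512   0.101     ]
0.005510608247963791
0.006494614836218341
91.92319243675549 [0.53485584 0.17589837 0.1       ] 0.06184425604697361
93.43130930379915 [0.54813446 0.17731863 0.1       ] 0.06281983944513644
94.47688365694377 [0.5538254  0.17792732 0.1       ] 0.06277720952038517
94.9215861249191 [0.56881184 0.17953024 0.1       ] 0.06276618834010778
```

Emit:
send_rows --pt "1 -0.292 -0.0375 0 0 0 -5.5" --pt "1 -0.292 -0.0375 0 0 0 -5.5" --pt "1 -0.292 -0.0375 0 0 0 -5.5" --pt "1 -0.292 -0.0375 0 0 0 -5.5" --pt "1 -0.292 -0.0375 0 0 0 -5.5" --pt "1 -0.292 -0.0375 0 0 0 -5.5" --pt "1 -0.292 -0.0375 0 0 0 -5.5" --pt "1 -0.292 -0.0375 0 0 0 -5.5" --pt "1 -0.292 -0.0375 0 0 0 -5.5" --pt "1 -0.292 -0.0375 0 0 0 -5.5" --pt "1 -0.292 -0.0375 0 0 0 -5.5" --pt "1 -0.292 -0.0375 0 0 0 -5.5"

```text
time_s: 2.7
position: [0.5485, -0.1482, 0.245]
tcp_rot: [0.0, 0.631, 0.775, 0.0]
ft_force: [0.4, -0.5, -0.1]
width: 0.0878
grasp_force: 0.0
```

Run:
```python
from h import *
import pickle
f=env.grab_frame("wrist");pickle.dump(f,open("W2.pkl","wb"));s=env.get_state();print(s["time_s"],s["position"],s["tcp_rot"],s["dq"].round(3),s["ft_force"]);print(f["T"].round(3).tolist(),proj(f,(.548,-.149,.136)))
u,v=proj(f,(.548,-.149,.12)).astype(int);u0,v0=u-120,min(max(v-90,0),300)
cv2.imwrite("pics/w2.png",cv2.resize(f["color"][v0:v0+180,u0:u0+240,::-1],(800,600),interpolation=cv2.INTER_CUBIC));print(u0,v0)
```

```text
2.75 [ 0.54851295 -0.14839194  0.24493171] [1.53838248e-04 6.31434117e-01 7.75429495e-01 1.73829068e-04] [-0.006  0.006  0.001 -0.003 -0.    -0.002] [ 0.17829262 -0.1524374  -0.43293818]
[[0.979, -0.195, -0.055, 0.533], [0.202, 0.943, 0.263, -0.077], [0.001, -0.268, 0.963, 0.384], [0.0, 0.0, 0.0, 1.0]] [324.4482888  245.58916975]
204 149
```

View pics/w2.png

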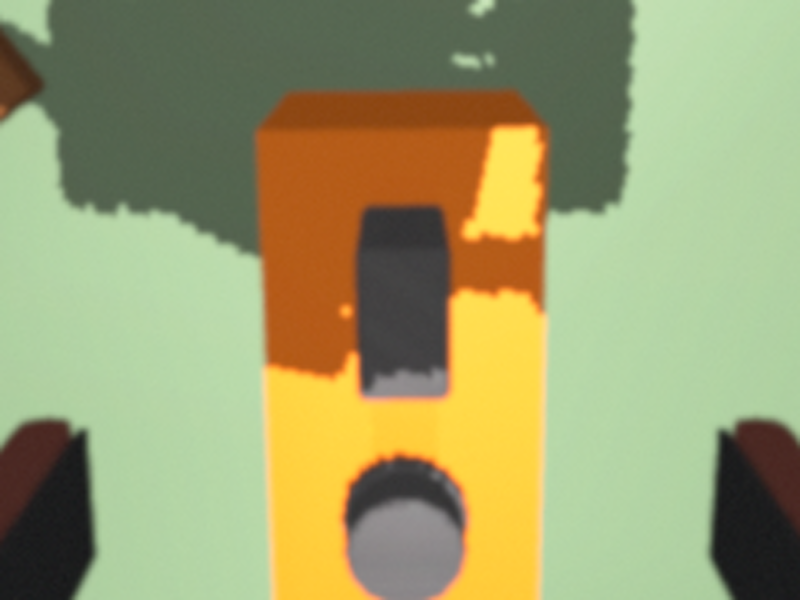

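Wrist view: handle top centred at crop (403,323), i.e. full (325,246), within about 1 px of the prediction, and the block edges are aligned with the image. I'll descend and grip.

Emit:
send_rows --pt "1 0 0 0.025 0 0 0" --pt "1 0 0 0.05 0 0 0" --pt "1 0 0 0.075 0 0 0" --pt "1 0 0 0.1 0 0 0" --pt "1 0 0 0.115 0 0 0" --pt "1 0 0 0.127 0 0 0" --pt "1 0 0 0.127 0 0 0" --pt "1 0 0 0.127 0 0 0" --pt "0 0 0 0.127 0 0 0" --pt "0 0 0 0.127 0 0 0" --pt "0 0 0 0.127 0 0 0" --pt "0 0 0 0.127 0 0 0" --pt "0 0 0 0.127 0 0 0" --pt "0 0 0 0.127 0 0 0" --pt "0 0 0 0.127 0 0 0" --pt "0 0 0 0.127 0 0 0" --pt "0 0 0 0.127 0 0 0" --pt "0 0 0 0.127 0 0 0" --newtons 40

```text
time_s: 4.25
position: [0.5482, -0.1502, 0.1176]
tcp_rot: [-0.0, 0.632, 0.775, -0.0]
ft_force: [0.2, 0.9, -0.2]
width: 0.0248
grasp_force: 0.0
```

Emit:
send_rows --pt "0 0 0 0 0 0 0" --pt "0 0 0 0 0 0 0" --pt "0 0 0 0 0 0 0" --pt "0 0 0 0 0 0 0" --pt "0 0 0 0 0 0 0"

```text
time_s: 4.67
position: [0.5483, -0.1502, 0.1176]
tcp_rot: [0.0, 0.632, 0.775, 0.0]
ft_force: [0.0, -0.7, -1.1]
width: 0.0199
grasp_force: 40.0
```

Emit:
send_rows --pt "0 0 0 -0.01 0 0 0" --pt "0 0 0 -0.025 0 0 0" --pt "0 0 0 -0.045 0 0 0" --pt "0 0 0 -0.065 0 0 0" --pt "0 0 0 -0.085 0 0 0" --pt "0 0 0 -0.105 0 0 0" --pt "0 0 0 -0.12 0 0 0" --pt "0 0 0 -0.13 0 0 0" --pt "0 0 0 -0.13 0 0 0" --pt "0 0 0 -0.13 0 0 0"

```text
time_s: 5.5
position: [0.5483, -0.1502, 0.2479]
tcp_rot: [0.0, 0.632, 0.775, 0.0]
ft_force: [0.2, -0.5, -0.9]
width: 0.0198
grasp_force: 40.0
```

Emit:
send_rows --pt "0 0.02 0.0045 0 0 0 0.5" --pt "0 0.05 0.011 0 0 0 1.3" --pt "0 0.08 0.018 0 0 0 2" --pt "0 0.11 0.0245 0 0 0 2.8" --pt "0 0.14 0.031 0 0 0 3.6" --pt "0 0.17 0.038 0 0 0 4.3" --pt "0 0.2 0.0445 0 0 0 5.1" --pt "0 0.23 0.0515 0 0 0 5.9" --pt "0 0.255 0.057 0 0 0 6.5" --pt "0 0.275 0.0615 0 0 0 7" --pt "0 0.2895 0.0646 0 0 0 7.4" --pt "0 0.2895 0.0646 0 0 0 7.4" --pt "0 0.2895 0.0646 0 0 0 7.4" --pt "0 0.2895 0.0646 0 0 0 7.4" --pt "0 0.2895 0.0646 0 0 0 7.4"

```text
time_s: 6.75
position: [0.5536, 0.1454, 0.2471]
tcp_rot: [-0.0, 0.682, 0.732, -0.0]
ft_force: [-0.3, -0.8, -1.6]
width: 0.0197
grasp_force: 40.0
```

Run:
```python
from h import *
import pickle
s=env.get_state();print(s["time_s"],s["position"],s["tcp_rot"],s["ft_force"],s["ft_torque"])
m=[];O=[]
for n,z in(("wrist",.14),("side",.14),("scene",.14)):
    f=env.grab_frame(n);F=f;pickle.dump(f,open("H_"+n+".pkl","wb"))
    u,v=proj(f,(.5533,.1463,.13)).astype(int)
    w,h=(200,150) if n=="wrist" else (120,90)
    u0=u-w//2;v0=v-h//2;O.append((n,u0,v0,w,proj(f,(.5533,.1463,.14)),proj(f,(.5533,.1463,.107))))
    m.append(cv2.resize(f["color"][v0:v0+h,u0:u0+w,::-1],(400,300),interpolation=cv2.INTER_CUBIC))
print(O)
m.append(0*m[0]);cv2.imwrite("pics/h.png",np.vstack([np.hstack(m[:2]),np.hstack(m[2:])]))
```

```text
6.75 [0.55360807 0.14538654 0.24706572] [-1.29387346e-04  6.81512721e-01  7.31806098e-01 -4.79095480e-04] [-0.30941813 -0.84361558 -1.55427357] [-0.09163717  0.06686148  0.0694975 ]
[('wrist', np.int64(225), np.int64(164), 200, array([325.2903422 , 243.91976595]), array([325.20697505, 231.89498395])), ('side', np.int64(213), np.int64(131), 120, array([273.52807345, 172.80033168]), array([274.56525508, 185.65339991])), ('scene', np.int64(312), np.int64(230), 120, array([372.78281092, 272.29199084]), array([371.38975008, 282.14193811]))]
```

View pics/h.png

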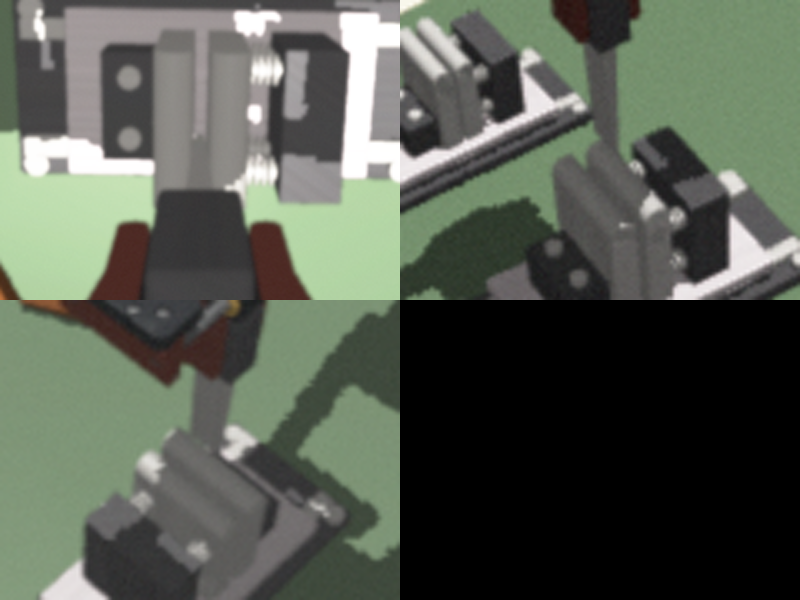

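Hover view: in all three cameras the blade tip sits over the middle of the gap, with no residual beyond about 1 px once the shared calibration bias is removed. The yaw is level. Next is a slow descent to just inside the mouth of the gap.

Emit:
send_rows --pt "0 0 0 0.01 0 0 0" --pt "0 0 0 0.02 0 0 0" --pt "0 0 0 0.028 0 0 0" --pt "0 0 0 0.032 0 0 0" --pt "0 0 0 0.035 0 0 0" --pt "0 0 0 0.038 0 0 0" --pt "0 0 0 0.041 0 0 0" --pt "0 0 0 0.043 0 0 0" --pt "0 0 0 0.045 0 0 0" --pt "0 0 0 0.045 0 0 0" --pt "0 0 0 0.045 0 0 0"

```text
time_s: 7.82
position: [0.5537, 0.1464, 0.2027]
tcp_rot: [0.0, 0.681, 0.732, 0.0]
ft_force: [0.9, -0.4, -2.2]
width: 0.0199
grasp_force: 40.0
```

```bash
cat > ft.py <<'E'
from h import *
A=[];f=None
for i in range(6):
    f=env.grab_frame("side");s=env.get_state();A.append(np.r_[s["ft_force"],s["ft_torque"]])
print(s["time_s"],s["position"].round(4),np.mean(A,0).round(2),np.std(A,0).round(2),s["width"])
E
python3 ft.py
python3 - <<'E'
from h import *
m=[]
for n in("wrist","side"):
    f=env.grab_frame(n);u,v=proj(f,(.5533,.1463,.11)).astype(int);w,h=(160,120) if n=="wrist" else (80,60)
    m.append(cv2.resize(f["color"][v-h//2:v+h//2,u-w//2:u+w//2,::-1],(400,300),interpolation=cv2.INTER_CUBIC))
cv2.imwrite("pics/e.png",np.hstack(m))
E
```

```text
8.1167 [0.5537 0.1464 0.2028] [-0.01 -0.17 -1.58 -0.07  0.07  0.02] [0.35 0.28 0.37 0.02 0.03 0.02] 0.01965121624513782
```

View pics/e.png

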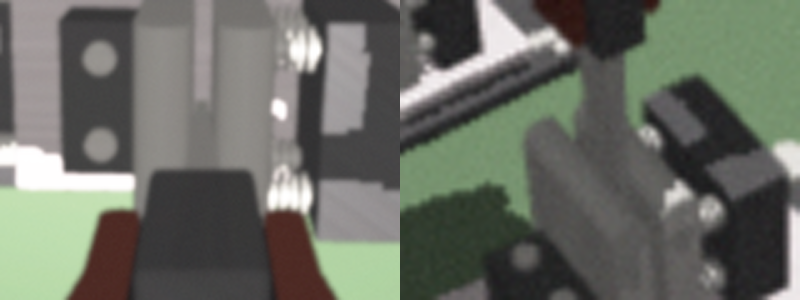

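The blade tip sits between the two plates, and Fz is still at the baseline (≈-1.5 N, the gauge's weight). I'll continue slowly and watch Fz.

Emit:
send_rows --pt "0 0 0 0.001 0 0 0" --pt "0 0 0 0.003 0 0 0" --pt "0 0 0 0.005 0 0 0" --pt "0 0 0 0.007 0 0 0" --pt "0 0 0 0.009 0 0 0" --pt "0 0 0 0.01 0 0 0" --pt "0 0 0 0.01 0 0 0"

```text
time_s: 8.8
position: [0.5535, 0.1464, 0.1921]
tcp_rot: [-0.0, 0.681, 0.732, -0.0]
ft_force: [0.8, -0.2, -1.7]
width: 0.0199
grasp_force: 40.0
```

```bash
python3 ft.py
```

```text
9.1 [0.5537 0.1464 0.1928] [ 0.01  0.16 -0.71 -0.06  0.05  0.01] [0.43 0.39 0.42 0.01 0.02 0.03] 0.019796631676998827
```

Emit:
send_rows --pt "0 0 0 0.001 0 0 0" --pt "0 0 0 0.002 0 0 0" --pt "0 0 0 0.003 0 0 0" --pt "0 0 0 0.004 0 0 0" --pt "0 0 0 0.005 0 0 0" --pt "0 0 0 0.005 0 0 0"

```text
time_s: 9.6
position: [0.5535, 0.1464, 0.1873]
tcp_rot: [-0.0, 0.681, 0.732, -0.0]
ft_force: [1.1, -0.3, -1.3]
width: 0.0196
grasp_force: 40.0
```

```bash
python3 ft.py
```

```text
9.9 [0.5537 0.1464 0.1877] [ 0.12  0.09 -2.03 -0.05  0.06  0.01] [0.35 0.34 0.38 0.02 0.02 0.03] 0.020024403816487058
```

Emit:
send_rows --pt "0 0 0 0.001 0 0 0" --pt "0 0 0 0.002 0 0 0" --pt "0 0 0 0.003 0 0 0" --pt "0 0 0 0.004 0 0 0" --pt "0 0 0 0.005 0 0 0" --pt "0 0 0 0.005 0 0 0"

```text
time_s: 10.4
position: [0.5536, 0.1464, 0.1823]
tcp_rot: [-0.0, 0.681, 0.732, -0.0]
ft_force: [0.5, -0.8, -0.8]
width: 0.0198
grasp_force: 40.0
```

```bash
python3 ft.py
```

```text
10.7 [0.5537 0.1464 0.1827] [ 0.03  0.44 -1.63 -0.05  0.05  0.01] [0.45 0.39 0.59 0.03 0.02 0.03] 0.0198006316358491
```

Emit:
send_rows --pt "0 0 0 0.001 0 0 0" --pt "0 0 0 0.002 0 0 0" --pt "0 0 0 0.003 0 0 0" --pt "0 0 0 0.004 0 0 0" --pt "0 0 0 0.005 0 0 0" --pt "0 0 0 0.005 0 0 0"

```text
time_s: 11.2
position: [0.5536, 0.1464, 0.1773]
tcp_rot: [-0.0, 0.681, 0.732, -0.0]
ft_force: [0.9, -0.2, -1.9]
width: 0.0201
grasp_force: 40.0
```

```bash
python3 ft.py
```

```text
11.5 [0.5536 0.1464 0.1777] [-0.07  0.12 -1.65 -0.04  0.03 -0.  ] [0.38 0.27 0.54 0.03 0.04 0.03] 0.019927162845732118
```

Emit:
send_rows --pt "0 0 0 0.001 0 0 0" --pt "0 0 0 0.002 0 0 0" --pt "0 0 0 0.003 0 0 0" --pt "0 0 0 0.004 0 0 0" --pt "0 0 0 0.005 0 0 0" --pt "0 0 0 0.005 0 0 0"

```text
time_s: 12.0
position: [0.5536, 0.1464, 0.1723]
tcp_rot: [-0.0, 0.681, 0.732, -0.0]
ft_force: [-0.5, 0.0, -1.0]
width: 0.0193
grasp_force: 40.0
```

```bash
python3 ft.py
```

```text
12.3 [0.5536 0.1464 0.1727] [ 0.05  0.01 -1.73 -0.08  0.01  0.02] [0.43 0.42 0.31 0.04 0.03 0.03] 0.020062106912350747
```

Emit:
send_rows --pt "0 0 0 0.001 0 0 0" --pt "0 0 0 0.002 0 0 0" --pt "0 0 0 0.003 0 0 0" --pt "0 0 0 0.004 0 0 0" --pt "0 0 0 0.004 0 0 0"

```text
time_s: 12.72
position: [0.5537, 0.1464, 0.1684]
tcp_rot: [-0.0, 0.681, 0.732, -0.0]
ft_force: [-0.3, -0.1, -2.5]
width: 0.0198
grasp_force: 40.0
```

```bash
python3 ft.py
```

```text
13.0167 [0.5536 0.1464 0.1685] [ 0.34  0.18 -2.27 -0.05 -0.05 -0.02] [0.54 0.44 0.41 0.01 0.05 0.02] 0.020158969597310148
```

Emit:
send_rows --pt "0 0 0 0.001 0 0 0" --pt "0 0 0 0.002 0 0 0" --pt "0 0 0 0.003 0 0 0" --pt "0 0 0 0.004 0 0 0" --pt "0 0 0 0.004 0 0 0"

```text
time_s: 13.43
position: [0.5537, 0.1464, 0.1647]
tcp_rot: [0.0, 0.681, 0.732, 0.0]
ft_force: [-0.2, -0.2, -0.5]
width: 0.0198
grasp_force: 40.0
```

```bash
python3 ft.py
```

```text
13.7333 [0.5537 0.1464 0.1647] [-0.12  0.06 -0.33 -0.05  0.   -0.03] [0.51 0.34 0.64 0.02 0.02 0.02] 0.019392829839538942
```

Emit:
send_rows --pt "0 0 0 0.001 0 0 0" --pt "0 0 0 0.002 0 0 0" --pt "0 0 0 0.003 0 0 0" --pt "0 0 0 0.003 0 0 0"

```text
time_s: 14.07
position: [0.5538, 0.1464, 0.1617]
tcp_rot: [0.0, 0.681, 0.732, 0.0]
ft_force: [0.2, -0.3, -0.4]
width: 0.0197
grasp_force: 40.0
```

```bash
sed -i 's/range(6)/range(10)/' ft.py; python3 ft.py
```

```text
14.5667 [0.5537 0.1464 0.1617] [ 0.31  0.02  0.93 -0.03 -0.05 -0.05] [0.35 0.42 0.63 0.02 0.04 0.02] 0.019956722975276137
```

Emit:
send_rows --pt "0 0 0 0.001 0 0 0" --pt "0 0 0 0.002 0 0 0" --pt "0 0 0 0.003 0 0 0" --pt "0 0 0 0.0035 0 0 0" --pt "0 0 0 0.0035 0 0 0"

```text
time_s: 14.98
position: [0.5537, 0.1464, 0.1582]
tcp_rot: [0.0, 0.681, 0.732, 0.0]
ft_force: [0.9, -0.1, 2.7]
width: 0.0197
grasp_force: 40.0
```

```bash
python3 ft.py
```

```text
15.4833 [0.5537 0.1464 0.1582] [ 0.38 -0.1   2.87 -0.03 -0.04 -0.06] [0.46 0.5  0.44 0.02 0.03 0.02] 0.019410030509342716
```

Run:
```python
from h import *
m=[]
for n in("wrist","side"):
    f=env.grab_frame(n);u,v=proj(f,(.5533,.1463,.12)).astype(int);w,h=(160,120) if n=="wrist" else (100,75)
    m.append(cv2.resize(f["color"][v-h//2:v-h//2+h,u-w//2:u+w//2,::-1],(400,300),interpolation=cv2.INTER_CUBIC))
cv2.imwrite("pics/z.png",np.hstack(m))
```

```text
(no output)
```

View pics/z.png

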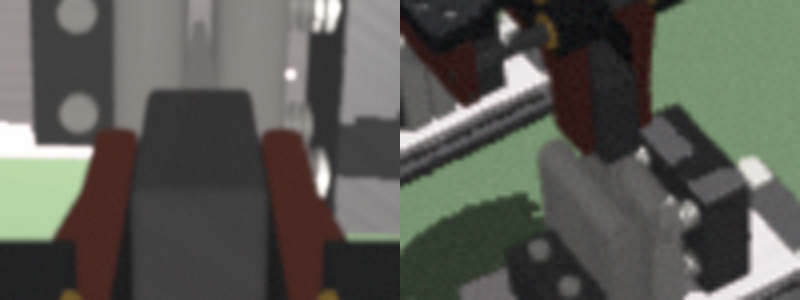

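The blade is deep in the gap, with the handle square in the fingers and upright. The push is about 4.4 N, so I'm handing the job in.

```bash
python3 -c "
from workcell import env
print(env.sign_off())"
```

```text
the job is handed in; nothing more can be done
None
```

The taper gauge is in the gap of the largest fixture, held upright and still at a push of about 4.4 N; I handed the job in at about 16 s, and the sign-off gave no verdict.

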